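Hang the headphones on the lamp's arm

ROBOT

A 7-joint arm with a two-finger parallel gripper is mounted at the origin on the work surface. World frame = base frame: x ahead of the robot, y to its left, z up, the work surface at z = 0. Lengths are in mm, angles in degrees, forces in N, time in s.
With the tool pointing down it reaches from about 375 to 925 mm from the base axis. Payload 3.1 kg.
Tool frame: the origin (TCP) lies between the finger pads; the fingertips stand 8 mm ahead of it and the grasp point (between the pads) lies 11 mm behind it; z points along the fingers, y is the line along which they close (so a half turn about z gives the same grasp; the last joint's range is limited). The gripper opens to 85 mm and grips with 20 to 120 N. Pads are 22 mm wide; open, the fingers measure 114 mm over their backs; the gripper's body (76 mm by 85 mm) begins 54 mm behind the grasp point. The pads swing forward as they close: fully open they stand 13 mm farther back than shut.
Start: joints at [68.537, 21.939, 2.515, 91.553, -1.026, 66.532, -2.859], TCP at [177.651, -625.255, 239.269] pointing down, gripper open.
Joint ranges: [-149.38, 149.38], [-23.57, 123.04], [-84.95, 90], [0, 143.3], [-89.99, 269.99], [3.08, 112.72], [-163.45, 163.45]. Speed limits (degrees/s): [159.86, 159.86, 180, 180, 180, 180, 180].

INTERFACE

Orientations are given as [roll, pitch, yaw] about the fixed x, y, z axes, in that order (R = Rz(yaw) Ry(pitch) Rx(roll)).
In Python, from rig import arm, cams gives the robot as it stands.
- The arm moves only by the tool servo_tool, never from a script. Its argument "series" is one flat list of numbers, 7 for each row, row after row: the shift along the tool's x, y, z in cm, then the turn, a rotation vector about the tool's x, y, z in degrees, then the opening, from 0 (shut) to 1 (fully open). In form: [x, y, z, ax, ay, az, grip, x, y, z, ax, ay, az, grip, ...]. A call has 1 to 12 rows; each row shifts and turns the commanded pose from where the row before left it, along the tool's axes as they then stand; what a row does not reach is not made up. A row lasts 1/8 s, in which the tool goes at most 62.5 mm and 10.7 degrees, less where a joint would pass 70% of its speed; a pose out of reach is approached as far as the arm can. A call with a gripper value outside its range is refused whole. The fingers move at their own pace and stop on an object; the grip force is fixed at half the most. Time passes only in rows, so rows that do not move let the fingers close. It gives the time, the measured TCP pose, the force, the opening and the grip force at its end, in the units of the state.
- arm.read_state(): the state, without advancing time (a new reading comes with each control period).
- cams.read_camera(name): name is "side" or "top" or "wrist"; returns (picture, depth): 420x560x3 uint8, blue, green, red; 420x560 float32, mm along the optical axis (not along the pixel's ray), 0 where there is no reading.
- cams.camera_params(name): a dict with "intrinsics" (3x3 intrinsics, pixels), "world_to_cam" (4x4, takes a point from world to camera coordinates); the wrist camera has in their place "hand_eye" (4x4, takes a point from camera to tool coordinates, whose origin is the TCP and whose axes are the flange's). Camera axes: x right, y down, z forward; pixel columns grow to the right and rows downward; lengths in mm; the calibration is good to about 2 mm. A picture is of the moment at which its call begins: read the wrist's pose just before it. camera_params takes no time and is no camera call.
- arm.finish_job(): hands the job in; it is judged then, once.
The state is a dict: "time": time; "joints": joint angles; "qd": joint speeds; "joint_efforts": joint torques, N m; "eef_pos": TCP position; "eef_rot": TCP orientation; "wrist_force": force on the tool from outside, world axes, zero at the start; "wrist_torque": the same for the moment, N m; "gripper_width": opening from 0.0 (shut) to 1.0 (fully open); "grasp_force": force on a finger pad.
Only numpy, scipy, OpenCV 4.12 (cv2) and the standard library are available. Lean on these libraries where they do the work, as an engineer would, in place of code of your own. Each camera call takes 0.05 s, during which the arm holds its last target. There are 200 camera calls.

TASK

Class is over: pick up the headphones and hang them on the desk lamp's steel arm, under the lamp head, with the padded crown of the headband lying squarely across the orange sleeve and a cup hanging on either side. Let the band come to rest on the arm gently before you let go of it (do not drop or ram it), and leave the headphones hanging upright and still. Do not bump the lamp head, and leave the sanitizer bottle, the board eraser and the mouse where they are.

Things in the scene. Friction and masses are not known exactly. Their poses are not given: they have to be found in the camera images.
- headphones: Rigid black cordless headphones, 164 mm ear to ear, 160 mm tall, 0.2 kg, at first standing on their cups. Origin: centre of the underside, between the cups; z up to the headband, x ear to ear, y fore and aft (both alike). The crown is a flat padded block, 44 mm along x, 30 mm along y (grip this width), 140 to 160 mm above the origin. The cups (67 mm round) leave 80 mm free between them.
- crown (a point): Centre of the flat underside of the headband's crown, 140 mm above the headphones' origin: this point comes to lie on the arm. Straps 12 mm thick slope down from the crown's ends at 43 degrees. Fingers reaching below this underside will strike the arm.
- stand: Fixed desk lamp. Origin: foot of its 22 mm post on the desk; z up. A steel arm, a level bar 18 mm thick, runs from the post along -y (x = 0) to a free end at y = -195 mm with a 26 mm thick black end knob. An orange sleeve marks y = -80 to -140 mm. The bar's top is 185 to 220 mm above the desk, clamped differently each time, not reported: look or feel for it. Base plate 14 mm thick.
- lamp: Flat aluminium lamp head fixed to the top of the same post, over the arm; same origin and axes as the stand. It covers x 2 to 62 mm, y -210 to 15 mm, height 360 to 378 mm, where an upright gripper would have to be: come from the -x side with the tool tilted 35 to 45 degrees.
- sanitizer: Bystander: white bottle with blue label and red cap, 60 mm round, 160 mm tall; origin at the centre of its underside.
- eraser: Bystander: blue board eraser with grey felt, 50 x 120 x 36 mm; origin at the centre of its underside, long along y.
- mouse: Bystander: black computer mouse on a blue pad, 105 x 60 x 32 mm; origin at the centre of its underside.
Things that resemble listed ones, but are neither listed nor needed, are in the scene too. Several things have the shape of the headphones; the one meant has the colours described above.

How it is judged:
By the outcome, as a careful person would: the job done as asked, in the order asked, and still so for the second after the job is handed in, with the robot touching nothing.
It also fails if it takes over 58 s, if anything falls off the work surface, if the arm or the gripper's body presses on something with over 40 N, if the wrist force passes 120 N, or if a joint passes its speed limit or range.

## Working session

There is one attempt and no reset: what is moved stays moved. The work goes in short steps, Python scripts to look and compute and a tool call to move; the robot and the scene stay as the last step left them, time stands still between calls to the robot, and variables do not carry over. Pictures are saved under pics/ and viewed, at most 10 in all, crops included, and the job is handed in when it is done.

Besides the shell and the picture viewer there is one more tool, called after "Emit:" in YAML: its name, and indented under it one key for each argument. servo_tool: Moves the arm, as the interface text tells. Its arguments: {"type":"object","properties":{"series":{"type":"array"}},"required":["series"]}

```bash
ls; mkdir -p pics; cat > h.py <<'E'
import numpy as np, cv2
from scipy.spatial.transform import Rotation as Ro
from rig import arm, cams
def cloud(name):
    s=arm.read_state(); p=cams.camera_params(name); im,d=cams.read_camera(name)
    K=np.array(p["intrinsics"]); v,u=np.mgrid[:420,:560]
    c=np.stack([(u-K[0,2])/K[0,0]*d,(v-K[1,2])/K[1,1]*d,d,np.ones_like(d)],-1)
    if name=="wrist":
        T=np.eye(4);T[:3,:3]=Ro.from_euler('xyz',s["eef_rot"],degrees=True).as_matrix();T[:3,3]=s["eef_pos"]
        T=T@np.array(p["hand_eye"])
    else: T=np.linalg.inv(np.array(p["world_to_cam"]))
    P=(c@T.T)[...,:3]; P[d==0]=np.nan
    return im,d,P,T,K
E
python3 - <<'E'
from h import *
print(arm.read_state())
a=[]
for n in("side","top"):
    im,d,P,T,K=cloud(n); cv2.imwrite(f"pics/{n}0.png",im); np.savez(f"{n}0.npz",im=im,P=P,d=d,T=T,K=K); print(n,T.round(2).tolist(),K.tolist(),(d==0).mean())
E
```

```text
pics
{'time': 0.0, 'joints': array([68.53870459, 21.99231729,  2.51076619, 91.65107663, -1.02534299,
       66.5325593 , -2.85865613]), 'qd': array([ 0.08895964, -0.07546634, -0.02597349, -0.03098715,  0.13545481,
        0.04063467, -0.0482525 ]), 'joint_efforts': array([-3.03798424e-04, -4.33455384e+01,  1.02435093e+00, -2.49510401e+01,
        1.06048459e-02,  1.12584248e-02, -1.09456585e-05]), 'eef_pos': array([ 177.35466973, -624.35332967,  237.86668538]), 'eef_rot': array([-1.79846739e+02,  8.20424686e-03,  1.58634976e+01]), 'wrist_force': array([ 0.24350738, -0.15358445, -0.50002911]), 'wrist_torque': array([-0.01539109, -0.01470166, -0.02103941]), 'grasp_force': 0.0, 'gripper_width': 1.0016930691348562}
side [[-0.91, -0.22, 0.35, 3.48], [-0.42, 0.46, -0.78, 1104.58], [0.01, -0.86, -0.51, 882.56], [0.0, 0.0, 0.0, 1.0]] [[427.54232355789134, 0.0, 278.898873878155], [0.0, 427.54232355789134, 208.311503935779], [0.0, 0.0, 1.0]] 0.02269982993197279
top [[-0.01, -0.99, 0.1, 356.75], [-1.0, 0.01, 0.0, -71.22], [-0.01, -0.1, -0.99, 1735.56], [0.0, 0.0, 0.0, 1.0]] [[473.2723750228261, 0.0, 269.3696549320691], [0.0, 473.2723750228261, 206.4750129994523], [0.0, 0.0, 1.0]] 0.004005102040816327
```

View pics/side0.png

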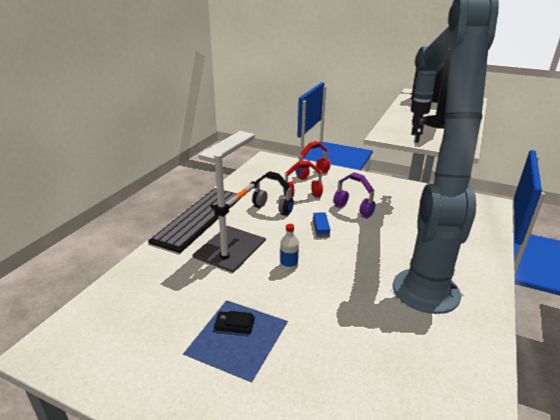

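View pics/top0.png

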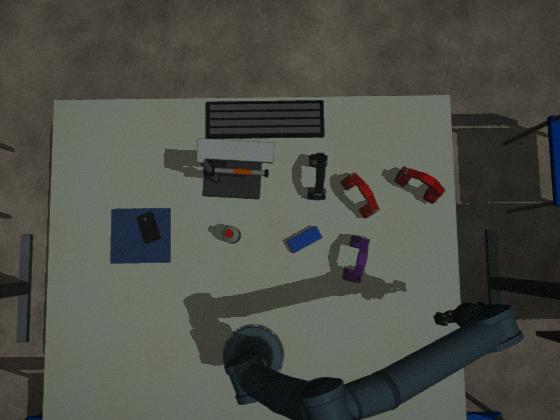

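Side view: black headphones around (272,190), red ones at (304,178) and (315,158), purple at (355,193); lamp post (220,205), orange sleeve (242,193). Top view: black (318,176), red (360,195) and (420,184), purple (357,258), sleeve (243,172), knob (267,173), lamp head (235,150). Candidates for "headphones": those four; I choose black, top pixel (318,176), and check it in a crop.

```bash
cat > m.py <<'E'
from h import *
def hp(P,im,lo,hi,box):
    m=(P[...,2]>lo)&(P[...,2]<hi)&(im.max(-1)<90)
    m&=(P[...,0]>box[0])&(P[...,0]<box[1])&(P[...,1]>box[2])&(P[...,1]<box[3]); return m
E
python3 - <<'E'
from m import *
D={n:np.load(f"{n}0.npz") for n in("side","top")}
t=D["top"]; cv2.imwrite("pics/crop.png",cv2.resize(t["im"][120:240,190:400],None,fx=3.6,fy=3.6,interpolation=cv2.INTER_CUBIC))
c=t["P"][176,318]; print("crown px",c, t["P"][172,243],t["P"][150,235])
for n in D:
    im,P=D[n]["im"],D[n]["P"]
    m=hp(P,im,135,175,(c[0]-100,c[0]+100,c[1]-60,c[1]+60))
    Q=P[m]; print(n,"crown top",len(Q),np.nanmedian(Q,0).round(1),np.nanpercentile(Q,[5,95],0).round(1).tolist())
    if len(Q)>10: print(cv2.minAreaRect(Q[:,:2].astype(np.float32)))
    m=hp(P,im,20,175,(c[0]-120,c[0]+120,c[1]-60,c[1]+60)); Q=P[m]
    print(" whole",len(Q),cv2.minAreaRect(Q[:,:2].astype(np.float32)), np.nanmax(Q[:,2]))
    hsv=cv2.cvtColor(im,cv2.COLOR_BGR2HSV); o=cv2.inRange(hsv,(7,150,120),(20,255,255))>0
    Q=P[o]; k=(Q[:,2]>150)&(Q[:,2]<260); Q=Q[k]
    v,u=np.nonzero(o); print(" orange",len(Q),np.median(Q,0).round(1),np.percentile(Q,[2,98],0).round(1).tolist(),(u.mean(),v.mean()), cv2.minAreaRect(Q[:,:2].astype(np.float32)))
    # lamp head
    m=(P[...,2]>340)&(P[...,2]<400)&(P[...,0]>450); m&=(P[...,1]<250)&(P[...,1]>-300); Q=P[m]; print(" lamp",len(Q),cv2.minAreaRect(Q[:,:2].astype(np.float32)),np.median(Q[:,2]))
    m=(P[...,2]>60)&(P[...,2]<340)&(P[...,0]>500)&(P[...,1]<130)&(P[...,1]>70)
    print(" post",m.sum(),np.nanmedian(P[m],0))
E
```

```text
crown px [ 616.15998095 -229.10256351  163.96417905] [625.40213505  20.13178322 206.77918262] [661.14484197  33.04154838 375.72607589]
side crown top 127 [ 623.9 -227.4  152.5] [[591.3, -245.7, 138.1], [666.9, -219.2, 161.3]]
((633.3912353515625, -234.248779296875), (34.6995735168457, 92.95215606689453), 86.52686309814453)
 whole 539 ((632.6112060546875, -233.768798828125), (72.40630340576172, 159.27767944335938), 84.79609680175781) 163.57732920365572
 orange 58 [624.2  22.4 205.3] [[618.9, -5.6, 198.8], [635.3, 51.7, 210.1]] (np.float64(241.43103448275863), np.float64(192.94827586206895)) ((627.0196533203125, 22.560222625732422), (61.11874771118164, 15.16969108581543), 85.73192596435547)
 lamp 841 ((661.142578125, 37.77387237548828), (228.23379516601562, 72.00032806396484), 89.55569458007812) 377.64313073133957
 post 79 [628.35138279 102.67806425 204.40800818]
top crown top 246 [ 630.6 -237.1  155.9] [[589.6, -250.7, 136.7], [678.0, -223.6, 164.5]]
((633.3361206054688, -238.05020141601562), (30.090383529663086, 107.62771606445312), 85.24002075195312)
 whole 636 ((632.9019775390625, -239.19374084472656), (65.71271514892578, 161.63162231445312), 86.7796630859375) 172.01110186577193
  return _methods._mean(a, axis=axis, dtype=dtype,
  ret = um.true_divide(
Traceback (most recent call last):
IndexError: index -1 is out of bounds for axis 0 with size 0
```

View pics/crop.png

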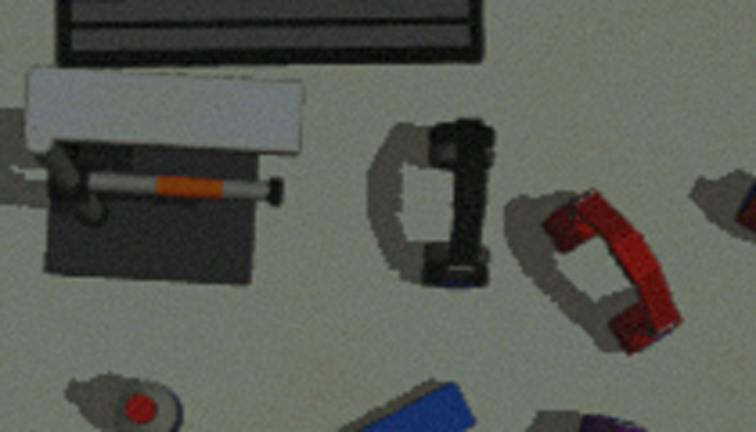

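Crop: the all-black headset with its crown at crop (470,205) runs ear to ear along world x, perpendicular to the bar (sleeve at crop (188,187), knob (275,190)). The red neighbour at (600,260) is close by. Choice confirmed: black. Next I refine its yaw and the bar line.

```bash
python3 - <<'E'
from m import *
D={n:np.load(f"{n}0.npz") for n in("side","top")}
def ray(n,u,v,z):
    T,K=D[n]["T"],D[n]["K"]; r=T[:3,:3]@np.linalg.inv(K)@[u,v,1]; o=T[:3,3]; return o,r/np.linalg.norm(r),o+r*(z-o[2])/r[2]
px={}
for n in D:
    im,P=D[n]["im"],D[n]["P"]
    m=hp(P,im,20,175,(500,760,-300,-180)); Q=P[m][:,:2]; 
    m2=hp(P,im,157,168,(500,760,-300,-180)); v,u=np.nonzero(m2); 
    c,s,a=cv2.minAreaRect(Q.astype(np.float32)); w,V=np.linalg.eigh(np.cov(P[m2][:,:2].T)); V=V[:,1]*np.sign(V[0,1])
    print(n,"yaw hp",np.degrees(np.arctan2(V[1],V[0])),"top",P[m2].mean(0).round(1),np.ptp(P[m2],0).round(1),"n",m2.sum()); px[n]=(u.mean(),v.mean()); print("  ray@160",ray(n,*px[n],160)[2].round(1))
    b,g,r=[im[...,i].astype(int) for i in range(3)]
    o=(r>1.6*g)&(g>1.3*b)&(r>90)&(P[...,1]>-60)&(P[...,1]<110)&(P[...,2]>150)&(P[...,2]<260)
    k,l,st,ce=cv2.connectedComponentsWithStats(o.astype(np.uint8)); i=1+st[1:,4].argmax(); o=l==i
    Q=P[o]; w,V=np.linalg.eigh(np.cov(Q[:,:2].T)); V=V[:,1]
    print("  orange",o.sum(),Q.mean(0).round(1),np.percentile(Q,[2,98],0).round(1).tolist(),"dir",np.degrees(np.arctan2(V[0],V[1]))); px[n+"o"]=ce[i]
    # whole bar incl. knob
    m=(P[...,2]>188)&(P[...,2]<225)&(P[...,1]>-120)&(P[...,1]<90)&(P[...,0]>590)&(P[...,0]<670); Q=P[m]
    f=np.polyfit(Q[:,1],Q[:,0],1); print("  bar",m.sum(),"slope deg",np.degrees(np.arctan(f[0])),"x@22",np.polyval(f,22),"ylim",Q[:,1].min(),Q[:,1].max(), "z top",np.percentile(Q[:,2],90))
for s in("","o"):
    a,d1,_=ray("side",*px["side"+s],0); b,d2,_=ray("top",*px["top"+s],0)
    t=np.linalg.lstsq(np.c_[d1,-d2],b-a,rcond=None)[0]; print(s,"triang",(a+t[0]*d1).round(1),(b+t[1]*d2).round(1))
P=D["top"]["P"]; m=(P[...,2]>365)&(P[...,2]<390)&(P[...,0]>600)&(P[...,0]<720); Q=P[m][:,:2].astype(np.float32)
c,s,a=cv2.minAreaRect(Q); print("lamp",c,s,a,np.median(P[m][:,2]), np.percentile(Q,[1,99],0))
E
```

```text
side yaw hp -2.3078355125494476 top [ 634.7 -233.   160.1] [44. 35.  6.] n 41
  ray@160 [ 634.7 -233.1  160. ]
  orange 60 [625.2  24.3 204.6] [[618.9, -5.6, 197.2], [635.2, 51.6, 210.1]] dir 4.291619383646493
  bar 188 slope deg 3.978816929297793 x@22 625.6584363394791 ylim -61.38012818524726 87.79356199630809 z top 208.7529917393956
top yaw hp -3.098047467893215 top [ 634.  -237.8  160.6] [57.9 30.6 10.1] n 103
  ray@160 [ 634.1 -237.9  160. ]
  orange 79 [628.1  23.8 206.2] [[621.7, -5.9, 197.8], [636.4, 49.6, 212.4]] dir 3.386300728054245
  bar 269 slope deg 3.884525665408863 x@22 627.1978824600064 ylim -61.712034003654395 89.85171295941429 z top 210.33446209955838
 triang [ 636.7 -237.3  157.7] [ 634.5 -238.2  157.5]
o triang [626.1  22.9 203.6] [628.4  23.9 204.1]
lamp (660.2044067382812, 33.659271240234375) (223.4703369140625, 73.6348876953125) 89.268798828125 377.7889933288229 [[625.86353943 -75.4004705 ]
 [693.99673828 142.00200378]]
```

Emit:
servo_tool:
  series: [0, 0, -1, 0, 0, 0, 1, 0, 0, -5, 0, 0, 0, 1, 0, 0, -5, 0, 0, -5, 1, 0, 0, -4, 0, 0, -5, 1]

```text
time: 0.6
eef_pos: [177.7, -625.6, 392.6]
eef_rot: [179.8, 0.0, 26.0]
wrist_force: [0.3, -1.4, 0.7]
gripper_width: 0.998
grasp_force: 0.0
```

Emit:
servo_tool:
  series: [4.5, -1.5, 0.4, 0, 0, 0, 1, 4.5, -1.5, 0.4, 0, 0, 0, 1, 4.5, -1.5, 0.4, 0, 0, 0, 1, 4.5, -1.5, 0.4, 0, 0, 0, 1, 4.5, -1.5, 0.4, 0, 0, 0, 1, 4.5, -1.5, 0.4, 0, 0, 0, 1, 4.5, -1.5, 0.4, 0, 0, 0, 1, 4.5, -1.5, 0.4, 0, 0, 0, 1, 4.5, -1.5, 0.4, 0, 0, 0, 1, 4.5, -1.5, 0.4, 0, 0, 0, 1, 4.5, -1.5, 0.4, 0, 0, 0, 1, 0, 0, 0, 0, 0, 0, 1]

```text
time: 2.1
eef_pos: [554.3, -254.7, 345.3]
eef_rot: [-179.9, -0.2, 26.4]
wrist_force: [-0.1, -0.4, -0.1]
gripper_width: 0.999
grasp_force: 0.0
```

```bash
cat > go.py <<'E'
import sys
from h import *
def delta(pos,rpy):
    s=arm.read_state(); R=Ro.from_euler('xyz',s["eef_rot"],degrees=True); Rt=Ro.from_euler('xyz',rpy,degrees=True)
    rv=(R.inv()*Rt).as_rotvec(degrees=True)
    d=np.array(pos)-s["eef_pos"]
    print("shift cm, old axes",(R.inv().apply(d)/10).round(2),"new axes",(Rt.inv().apply(d)/10).round(2),"rotvec",rv.round(1))
    print("joints",s["joints"].round(0),"F",s["wrist_force"].round(1),"pos",s["eef_pos"].round(1),s["eef_rot"].round(1),s["time"])
if __name__=="__main__":
    a=list(map(float,sys.argv[1:])); delta(a[:3],a[3:])
E
python3 go.py 590 -230 320 180 -40 -3.5
```

```text
shift cm, old axes [ 4.29 -0.61  2.55] new axes [ 0.98 -2.68  4.13] rotvec [-10.6  39.   28.6]
joints [ 35.  15. -18.  89.   4.  77. -46.] F [-0.1 -0.4 -0.1] pos [ 554.3 -254.7  345.3] [-179.9   -0.2   26.4] 2.1
```

Emit:
servo_tool:
  series: [0, 0, 0, -2.1, 7.8, 5.7, 1, 0, 0, 0, -2.1, 7.8, 5.7, 1, 0, 0, 0, -2.1, 7.8, 5.7, 1, 0, 0, 0, -2.1, 7.8, 5.7, 1, 0, 0, 0, -2.1, 7.8, 5.7, 1, 1, -2.7, 0, 0, 0, 0, 1, 0, 0, 0, 0, 0, 0, 0.55, 0, 0, 0, 0, 0, 0, 0.55]

```text
time: 3.1
eef_pos: [560.5, -235.8, 352.7]
eef_rot: [179.7, -40.0, -3.8]
wrist_force: [0.1, 0.1, -0.5]
gripper_width: 0.602
grasp_force: 0.0
```

```bash
python3 - <<'E'
from m import *
im,d,P,T,K=cloud("wrist"); cv2.imwrite("pics/w1.png",im); np.savez("w1.npz",im=im,P=P,T=T,K=K,d=d)
s=arm.read_state(); print(s["eef_pos"],s["eef_rot"],s["joints"].round(0),s["gripper_width"]); print(np.array(cams.camera_params("wrist")["hand_eye"]).round(2).tolist())
m=hp(P,im,157,168,(560,720,-300,-190)); Q=P[m]
print(m.sum()); 
if m.sum(): print(Q.mean(0),np.percentile(Q,[2,98],0),cv2.minAreaRect(Q[:,:2].astype(np.float32)))
E
```

```text
[ 560.48826134 -236.07224561  352.48323283] [179.75183    -40.01076341  -3.84163646] [ 44.  -5. -17. 118. -30.  33. -47.] 0.5499495236516667
[[-0.0, -0.95, -0.32, 81.4], [1.0, -0.0, -0.0, -0.11], [0.0, -0.32, 0.95, -134.67], [0.0, 0.0, 0.0, 1.0]]
876
[ 633.23308629 -237.49576342  159.46798618] [[ 610.57192457 -251.46336283  157.28400936]
 [ 657.66894203 -223.76666702  161.15018384]] ((633.5247192382812, -238.11924743652344), (28.889598846435547, 53.484107971191406), 87.0880126953125)
```

View pics/w1.png

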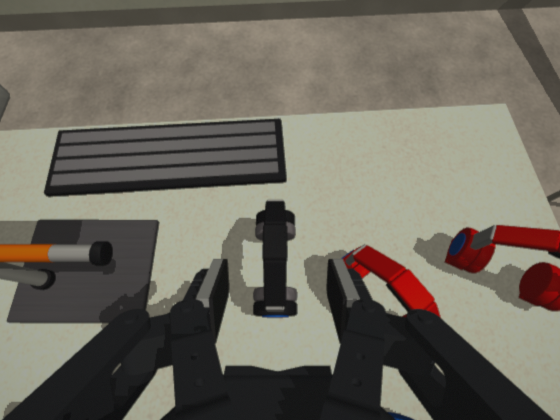

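Wrist view: black crown at (275,260) between the fingers (tips near (217,262) and (340,262)); red neighbour at (390,275) outside the fingers; sleeve and knob at left (45,253), (100,253). Measure fingertips in the tool frame and the bar from here.

```bash
python3 - <<'E'
from m import *
D=np.load("w1.npz"); P,d,im=D["P"],D["d"],D["im"]; H=np.array(cams.camera_params("wrist")["hand_eye"])
C=P.reshape(-1,3); Tc=np.linalg.inv(D["T"]); c=C@Tc[:3,:3].T+Tc[:3,3]; t=(c@H[:3,:3].T+H[:3,3])
k=(t[:,2]<30)&(abs(t[:,0])<25)&(abs(t[:,1])<60)&(t[:,2]>-60); t=t[k]
for s in(-1,1):
    q=t[t[:,1]*s>0]; print(s,len(q),np.percentile(q,[1,50,99],0).round(1).tolist(),q[:,2].max())
    e=q[q[:,2]>q[:,2].max()-4]; print("  tip x,y",e[:,0].min(),e[:,0].max(),e[:,1].min(),e[:,1].max())
m=(P[...,2]>188)&(P[...,2]<225)&(P[...,1]>-120)&(P[...,1]<90)&(P[...,0]>580)&(P[...,0]<670);Q=P[m]
f=np.polyfit(Q[:,1],Q[:,0],1); print("bar",m.sum(),np.degrees(np.arctan(f[0])),np.polyval(f,22),Q[:,1].min(),Q[:,1].max())
for y in range(-62,60,15):
    q=Q[abs(Q[:,1]-y)<4]
    if len(q): print(y,np.percentile(q[:,2],[50,90,97]).round(1),q[:,0].min().round(1),q[:,0].max().round(1))
E
python3 go.py 590 -237.5 215 180 -40 -3.5;python3 go.py 631.4 -237.8 158 180 -40 -3.5
```

```text
-1 7743 [[-11.3, -58.7, -59.7], [7.0, -42.9, -48.9], [15.6, -24.4, -0.7]] 5.0090441092409606
  tip x,y -11.05988432007672 8.643179117051616 -26.317783024285212 -25.934915965052845
1 7785 [[-11.4, 24.1, -59.7], [7.0, 42.5, -48.8], [15.6, 58.3, -0.5]] 4.885709349916311
  tip x,y -10.558526783750722 10.066186920417948 25.31965046231301 27.592937765882308
bar 2138 3.783920156825822 626.4071775811492 -62.663499430861236 48.470618373762534
-62 [201.4 209.7 211.3] 609.6 634.8
-47 [206.4 209.1 209.8] 610.7 631.3
-32 [205.7 207.1 207.6] 615.3 632.0
-17 [206.  207.4 207.8] 616.1 633.0
-2 [205.8 207.7 208.1] 616.9 636.1
13 [205.9 207.8 208.2] 617.8 636.7
28 [206.1 207.7 208.4] 619.0 637.7
43 [205.3 207.5 207.9] 619.9 638.4
shift cm, old axes [-6.58 -0.11 12.43] new axes [-6.57 -0.04 12.43] rotvec [ 0.5 -0.  -0.3]
joints [ 44.  -5. -17. 118. -30.  33. -47.] F [-1.1  0.5  0.3] pos [ 560.5 -236.1  352.5] [179.8 -40.   -3.8] 3.15
shift cm, old axes [-7.08 -0.39 19.45] new axes [-7.07 -0.26 19.45] rotvec [ 0.5 -0.  -0.3]
joints [ 44.  -5. -17. 118. -30.  33. -47.] F [-1.1  0.5  0.3] pos [ 560.5 -236.1  352.5] [179.8 -40.   -3.8] 3.15
```

Emit:
servo_tool:
  series: [-3.5, -0.2, 3.0, 0, 0, 0, 0.55, -3.6, -0.1, 4.0, 0, 0, 0, 0.55, 0, 0, 4.0, 0, 0, 0, 0.55, 0, 0, 4.0, 0, 0, 0, 0.55, 0, 0, 2.5, 0, 0, 0, 0.55, 0, 0, 1.0, 0, 0, 0, 0.55, 0, 0, 0, 0, 0, 0, 0.55]

```text
time: 4.03
eef_pos: [625.0, -237.1, 163.8]
eef_rot: [179.9, -39.9, -3.9]
wrist_force: [-1.2, -0.6, 0.8]
gripper_width: 0.553
grasp_force: 0.0
```

```bash
python3 go.py 631.4 -237.8 157 180 -40 -3.5; python3 - <<'E'
from m import *
im,d,P,T,K=cloud("wrist"); cv2.imwrite("pics/w2.png",im)
m=hp(P,im,154,168,(560,720,-255,-215)); Q=P[m]; print(m.sum(),Q.mean(0),np.percentile(Q,[2,98],0))
E
```

```text
shift cm, old axes [0.06 0.03 0.94] new axes [0.06 0.03 0.94] rotvec [ 0.4  0.1 -0.3]
joints [ 42.  17. -21. 121. -48.   9. -25.] F [-1.2 -0.6  0.8] pos [ 625.  -237.1  163.8] [179.9 -39.9  -3.9] 4.025
5563 [ 632.00196735 -237.71257526  158.84019905] [[ 606.7267692  -251.99868259  154.62288624]
 [ 661.04901758 -223.67300204  160.92371793]]
```

View pics/w2.png

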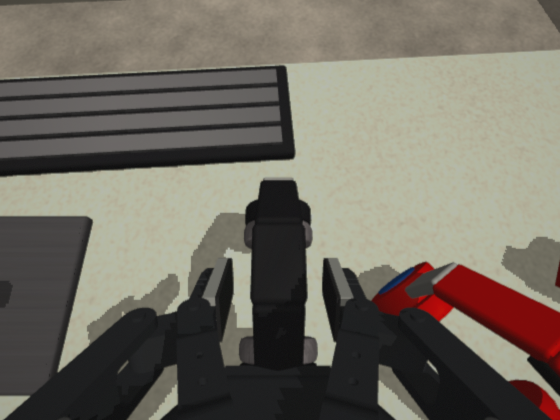

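Wrist view: crown at (278,265) centred between the pads (215,280)/(340,280), red headset clear at (430,300). Last 9 mm, then close.

Emit:
servo_tool:
  series: [0, 0, 0.5, 0, 0, 0, 0.55, 0, 0, 0.4, 0, 0, 0, 0.55, 0, 0, 0, 0, 0, 0, 0, 0, 0, 0, 0, 0, 0, 0, 0, 0, 0, 0, 0, 0, 0, 0, 0, 0, 0, 0, 0, 0]

```text
time: 4.82
eef_pos: [630.9, -237.0, 157.8]
eef_rot: [179.8, -40.0, -3.8]
wrist_force: [-0.8, -1.1, 1.7]
gripper_width: 0.333
grasp_force: 59.9
```

```bash
python3 go.py 631.4 -237.8 257 180 -40 -3.5
```

```text
shift cm, old axes [ 6.42  0.1  -7.57] new axes [ 6.42  0.07 -7.57] rotvec [ 0.4  0.  -0.2]
joints [ 42.  18. -22. 120. -48.   8. -24.] F [-0.8 -1.1  1.7] pos [ 630.9 -237.   157.8] [179.8 -40.   -3.8] 4.825
```

Emit:
servo_tool:
  series: [0.4, 0, -0.5, 0, 0, 0, 0, 1.2, 0, -1.4, 0, 0, 0, 0, 1.6, 0, -1.9, 0, 0, 0, 0, 1.6, 0, -1.9, 0, 0, 0, 0, 1.1, 0, -1.3, 0, 0, 0, 0, 0.5, 0, -0.6, 0, 0, 0, 0, 0, 0, 0, 0, 0, 0, 0]

```text
time: 5.7
eef_pos: [630.8, -236.0, 256.6]
eef_rot: [179.8, -39.9, -3.8]
wrist_force: [0.4, -0.4, -2.2]
gripper_width: 0.328
grasp_force: 59.5
```

```bash
python3 - <<'E'
from m import *
im,d,P,T,K=cloud("wrist"); cv2.imwrite("pics/w3.png",im); s=arm.read_state(); print(s["eef_pos"],s["eef_rot"],s["wrist_force"],s["gripper_width"],s["grasp_force"])
Tc=np.linalg.inv(T); H=np.array(cams.camera_params("wrist")["hand_eye"])
m=(im.max(-1)<90)&(P[...,2]>190)&(P[...,2]<275)&(abs(P[...,1]+237)<14.5)&(abs(P[...,0]-633)<75)
# profile of the top along x: crown flat top tilt, straps
for x in range(560,710,10):
    q=P[m&(abs(P[...,0]-x)<4)]
    if len(q)>5: print(x,len(q),np.percentile(q[:,2],[10,50,90]).round(1),q[:,1].min().round(1),q[:,1].max().round(1))
im,d,P,T,K=cloud("side"); cv2.imwrite("pics/s3.png",cv2.resize(im[120:280,170:380],None,fx=3.6,fy=3.6,interpolation=cv2.INTER_CUBIC))
E
```

```text
[ 630.43713406 -235.89034604  255.71257456] [179.87843383 -39.85735875  -3.79185434] [ 0.24614846 -0.2799285  -2.14849884] 0.3356391206485168 59.54387649893761
590 617 [235.8 238.7 241.3] -247.0 -222.7
600 836 [244.4 247.6 250.8] -249.8 -222.5
610 956 [253.6 255.5 257.7] -249.1 -222.6
620 974 [257.9 258.8 260. ] -249.4 -222.5
630 955 [257.9 258.8 260. ] -251.5 -222.6
640 853 [257.9 258.7 259.5] -251.5 -222.5
650 794 [257.8 258.7 259.6] -251.5 -222.8
660 549 [253.5 255.4 256.5] -251.3 -223.0
670 368 [244.1 247.4 250. ] -251.5 -224.4
680 292 [234.6 237.7 240.6] -251.4 -225.3
690 243 [225.2 228.3 231.5] -251.3 -225.9
700 189 [216.1 219.5 222. ] -251.3 -226.4
```

View pics/s3.png

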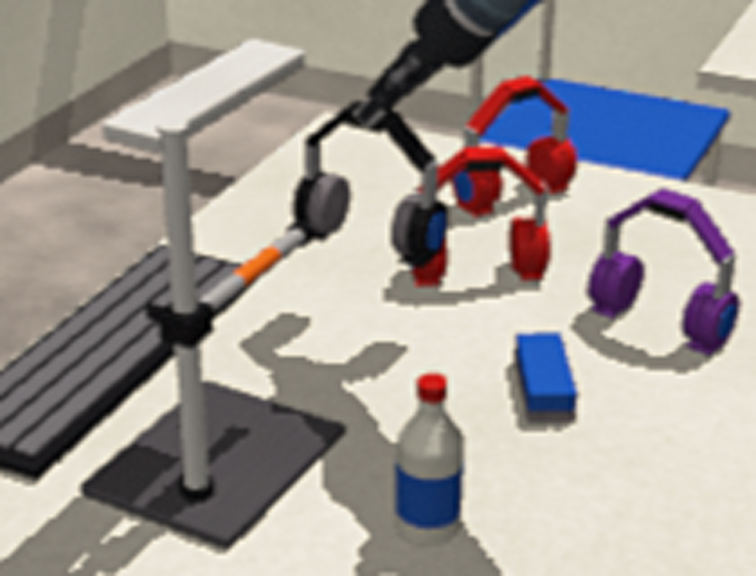

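Side crop: headphones hang level in the gripper (crown at (370,112)), cups at (320,205) and (420,230), clear of the red ones. Sleeve at (255,263), bottle (430,470) and eraser (547,370) untouched. Shift sideways onto the bar's line, then travel along it past the knob with 27 mm clearance.

Emit:
servo_tool:
  series: [-0.6, 0, -0.5, 0, 0, 0, 0, -0.8, 0, -0.6, 0, 0, 0, 0, -0.5, 0, -0.5, 0, 0, 0, 0, 0, -1.5, 0, 0, 0, 0, 0, 0, -2.5, 0, 0, 0, 0, 0, 0, -3, 0, 0, 0, 0, 0, 0, -3, 0, 0, 0, 0, 0, 0, 0, 0, 0, 0, 0, 0]

```text
time: 6.8
eef_pos: [612.8, -131.1, 256.4]
eef_rot: [179.8, -39.9, -3.4]
wrist_force: [0.2, -0.9, -0.5]
gripper_width: 0.333
grasp_force: 59.6
```

```bash
cat > chk.py <<'E'
from m import *
im,d,P,T,K=cloud("wrist"); s=arm.read_state(); p=s["eef_pos"]; print("tcp",p.round(1),s["eef_rot"].round(1),"F",s["wrist_force"].round(1),"q",s["joints"].round(0),s["time"])
m=(im.max(-1)<90)&(abs(P[...,2]-p[2]-1)<6)&(abs(P[...,1]-p[1])<16)&(abs(P[...,0]-p[0])<60); Q=P[m]
print("crown top",np.median(Q[:,2]).round(1),"x",np.percentile(Q[:,0],[2,98]).round(1),"y",np.percentile(Q[:,1],[2,98]).round(1))
b,g,r=[im[...,i].astype(int) for i in range(3)]
o=(r>1.6*g)&(g>1.3*b)&(r>90)&(P[...,2]>180)&(P[...,2]<225); Q=P[o]; print("orange",o.sum())
if o.sum()>20: print(np.percentile(Q,[2,50,98],0).round(1).tolist())
for y in range(-70,90,10):
    q=P[(P[...,2]>195)&(P[...,2]<216)&(abs(P[...,1]-y)<3)&(abs(P[...,0]-628)<25)]
    if len(q)>20: print(y,np.percentile(q[:,2],[50,95]).round(1),np.percentile(q[:,0],[2,98]).round(1))
E
python3 chk.py; python3 go.py 623.8 23.6 256 180 -40 -3.8
```

```text
tcp [ 612.8 -133.5  256.6] [179.8 -39.9  -3.6] F [ 0.3 -0.5 -2.6] q [ 19.   2.  -8. 124. -16.  15. -69.] 6.85
crown top 258.2 x [587.8 644.7] y [-145.2 -118.2]
orange 2417
[[618.4, -5.0, 200.5], [627.0, 23.2, 206.2], [637.1, 52.4, 208.3]]
-60 [205.7 210.6] [610.7 633.8]
-50 [207.9 211.1] [610.7 632.9]
-40 [205.7 207.5] [615.  632.4]
-30 [205.6 207.4] [615.6 632.9]
-20 [205.8 207.6] [616.3 633.4]
-10 [205.7 207.3] [617.3 634. ]
0 [206.1 207.9] [617.5 635.4]
10 [206.  208.1] [618.1 636. ]
20 [206.3 208. ] [618.9 636.5]
30 [206.  208.1] [619.4 637.1]
40 [206.3 207.9] [620.4 637.7]
50 [206.3 207.8] [621.1 638.1]
shift cm, old axes [  0.04 -15.75   0.06] new axes [ 1.000e-02 -1.575e+01  8.000e-02] rotvec [0.1 0.1 0.1]
joints [ 19.   2.  -8. 124. -16.  15. -69.] F [ 0.3 -0.5 -2.6] pos [ 612.8 -133.5  256.6] [179.8 -39.9  -3.6] 6.85
```

Emit:
servo_tool:
  series: [0, -1.5, 0, 0, 0, 0, 0, 0, -2.5, 0, 0, 0, 0, 0, 0, -2.5, 0, 0, 0, 0, 0, 0, -2.5, 0, 0, 0, 0, 0, 0, -2.5, 0, 0, 0, 0, 0, 0, -2.5, 0, 0, 0, 0, 0, 0, -1.2, 0, 0, 0, 0, 0, 0, -0.5, 0, 0, 0, 0, 0, 0, 0, 0, 0, 0, 0, 0, 0, 0, 0, 0, 0, 0, 0]

```text
time: 8.1
eef_pos: [623.7, 20.0, 256.0]
eef_rot: [179.8, -39.9, -3.9]
wrist_force: [0.2, 0.4, -1.8]
gripper_width: 0.335
grasp_force: 59.6
```

```bash
python3 chk.py; python3 go.py 623.8 23.9 256 180 -40 -3.8; python3 - <<'E'
from h import *
im,d,P,T,K=cloud("side"); cv2.imwrite("pics/s4.png",cv2.resize(im[110:270,150:330],None,fx=3.7,fy=3.7,interpolation=cv2.INTER_CUBIC))
E
```

```text
tcp [623.7  20.1 256. ] [179.8 -39.9  -3.9] F [-0.3 -0.  -1.4] q [   4.    2.  -14.  124.   32.   18. -132.] 8.15
crown top 257.8 x [598.5 655.4] y [ 6.  34.4]
orange 0
-60 [208.7 210.9] [610.8 633.8]
-50 [206.6 210.4] [610.9 634.3]
-40 [205.6 207.4] [615.2 631.6]
-30 [205.4 207.2] [615.9 632.3]
-20 [205.9 207.1] [619.9 632.9]
60 [206.  207.5] [627.4 638.7]
70 [205.5 207.5] [622.9 639.4]
80 [205.6 207.2] [623.6 640.2]
shift cm, old axes [-0.01 -0.38 -0.01] new axes [-0.01 -0.38 -0.  ] rotvec [ 0.3  0.1 -0.1]
joints [   4.    2.  -14.  124.   32.   18. -132.] F [-0.3 -0.  -1.4] pos [623.7  20.1 256. ] [179.8 -39.9  -3.9] 8.15
```

View pics/s4.png

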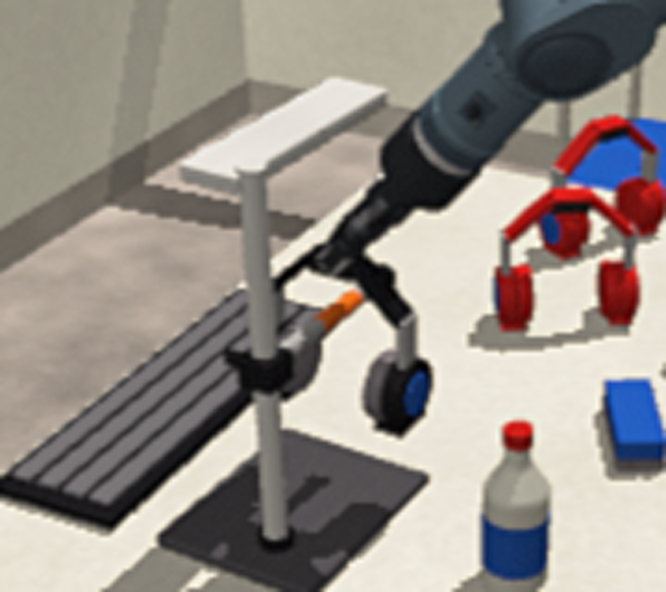

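Side crop: headphones straddle the bar, cups either side ((400,390) and behind the post at (300,350)); crown (335,260) over the sleeve (345,310), gripper clear of the lamp head. Lower 24 mm, after a 3.5 mm correction along the bar.

Emit:
servo_tool:
  series: [0, -0.35, 0, 0, 0, 0, 0, -0.32, 0, 0.38, 0, 0, 0, 0, -0.32, 0, 0.38, 0, 0, 0, 0, -0.32, 0, 0.38, 0, 0, 0, 0, -0.26, 0, 0.31, 0, 0, 0, 0, -0.19, 0, 0.23, 0, 0, 0, 0, -0.13, 0, 0.15, 0, 0, 0, 0, 0, 0, 0, 0, 0, 0, 0, 0, 0, 0, 0, 0, 0, 0]

```text
time: 9.32
eef_pos: [624.1, 25.1, 232.5]
eef_rot: [179.8, -40.0, -3.8]
wrist_force: [0.3, -0.1, -1.8]
gripper_width: 0.334
grasp_force: 59.7
```

```bash
python3 chk.py | head -2
```

```text
tcp [624.1  25.1 232.5] [179.8 -40.   -3.8] F [-0.1  0.6 -2.2] q [   2.    4.  -14.  125.   41.   16. -141.] 9.375
crown top 234.3 x [598.9 656. ] y [11.1 39.5]
```

Emit:
servo_tool:
  series: [-0.06, 0, 0.08, 0, 0, 0, 0, -0.06, 0, 0.08, 0, 0, 0, 0, 0, 0, 0, 0, 0, 0, 0]

```text
time: 9.75
eef_pos: [624.0, 25.0, 230.1]
eef_rot: [179.8, -39.9, -3.8]
wrist_force: [-0.5, 0.5, -1.8]
gripper_width: 0.331
grasp_force: 59.7
```

Emit:
servo_tool:
  series: [-0.06, 0, 0.08, 0, 0, 0, 0, -0.06, 0, 0.08, 0, 0, 0, 0, 0, 0, 0, 0, 0, 0, 0]

```text
time: 10.12
eef_pos: [624.1, 25.0, 228.0]
eef_rot: [179.8, -39.9, -3.8]
wrist_force: [-0.4, -0.3, -2.0]
gripper_width: 0.337
grasp_force: 59.7
```

Emit:
servo_tool:
  series: [-0.06, 0, 0.08, 0, 0, 0, 0, 0, 0, 0, 0, 0, 0, 0]

```text
time: 10.38
eef_pos: [624.2, 25.0, 227.1]
eef_rot: [179.8, -39.9, -3.8]
wrist_force: [0.2, 0.5, -1.2]
gripper_width: 0.33
grasp_force: 59.7
```

Emit:
servo_tool:
  series: [-0.03, 0, 0.04, 0, 0, 0, 0, 0, 0, 0, 0, 0, 0, 0]

```text
time: 10.62
eef_pos: [624.2, 25.0, 226.7]
eef_rot: [179.8, -39.9, -3.8]
wrist_force: [-0.1, 0.4, -1.8]
gripper_width: 0.329
grasp_force: 59.7
```

Emit:
servo_tool:
  series: [-0.03, 0, 0.04, 0, 0, 0, 0, 0, 0, 0, 0, 0, 0, 0]

```text
time: 10.88
eef_pos: [624.2, 25.0, 226.2]
eef_rot: [179.8, -39.9, -3.8]
wrist_force: [0.0, 0.0, -2.1]
gripper_width: 0.334
grasp_force: 59.7
```

Emit:
servo_tool:
  series: [-0.03, 0, 0.04, 0, 0, 0, 0, 0, 0, 0, 0, 0, 0, 0]

```text
time: 11.12
eef_pos: [624.3, 25.0, 225.7]
eef_rot: [179.8, -39.9, -3.8]
wrist_force: [-0.2, -0.3, -2.9]
gripper_width: 0.332
grasp_force: 59.7
```

Emit:
servo_tool:
  series: [-0.03, 0, 0.04, 0, 0, 0, 0, 0, 0, 0, 0, 0, 0, 0]

```text
time: 11.38
eef_pos: [624.3, 25.0, 225.2]
eef_rot: [179.8, -39.9, -3.8]
wrist_force: [0.5, -0.4, -2.0]
gripper_width: 0.33
grasp_force: 59.7
```

Emit:
servo_tool:
  series: [-0.03, 0, 0.04, 0, 0, 0, 0, 0, 0, 0, 0, 0, 0, 0]

```text
time: 11.62
eef_pos: [624.3, 25.0, 224.7]
eef_rot: [179.8, -40.0, -3.8]
wrist_force: [-0.6, -0.5, -1.5]
gripper_width: 0.335
grasp_force: 59.6
```

Emit:
servo_tool:
  series: [-0.03, 0, 0.04, 0, 0, 0, 0, 0, 0, 0, 0, 0, 0, 0]

```text
time: 11.88
eef_pos: [624.6, 25.1, 224.6]
eef_rot: [179.8, -40.0, -3.8]
wrist_force: [-0.4, 0.4, -1.7]
gripper_width: 0.333
grasp_force: 59.7
```

Emit:
servo_tool:
  series: [-0.03, 0, 0.04, 0, 0, 0, 0, 0, 0, 0, 0, 0, 0, 0]

```text
time: 12.12
eef_pos: [624.9, 25.1, 224.5]
eef_rot: [179.9, -40.0, -3.8]
wrist_force: [-1.4, -0.3, 1.3]
gripper_width: 0.33
grasp_force: 60.0
```

Emit:
servo_tool:
  series: [-0.03, 0, 0.04, 0, 0, 0, 0, 0, 0, 0, 0, 0, 0, 0]

```text
time: 12.38
eef_pos: [625.2, 25.2, 224.5]
eef_rot: [179.9, -40.1, -3.8]
wrist_force: [-2.8, -0.2, 3.6]
gripper_width: 0.33
grasp_force: 60.3
```

```bash
python3 chk.py
```

```text
tcp [625.2  25.2 224.4] [179.9 -40.1  -3.8] F [-1.9  0.5  4.3] q [   2.    5.  -13.  125.   44.   15. -144.] 12.425
crown top 226.3 x [599.9 657.5] y [11.2 39.6]
orange 29
[[632.6, -6.6, 201.0], [634.6, -3.4, 202.9], [638.7, 52.5, 205.0]]
-60 [209.  210.8] [610.6 633.5]
-50 [206.5 210.5] [611.  634.1]
-40 [205.5 207.1] [615.  631.7]
-30 [205.4 207.3] [615.7 632.4]
-20 [205.4 207.3] [616.4 633. ]
-10 [205.7 207.4] [617.6 633.8]
60 [206.1 207.3] [624.3 639.5]
70 [205.6 207.6] [622.9 639.9]
80 [205.6 207.4] [623.6 640.7]
```

Contact is felt: the vertical force went from −2 to +4 N and z stalled at 224.5, which agrees with the bar top (~207). Unload slightly and open gently.

Emit:
servo_tool:
  series: [-0.01, 0, -0.05, 0, 0, 0, 0, 0, 0, 0, 0, 0, 0, 0, 0, 0, 0, 0, 0, 0, 0.36, 0, 0, 0, 0, 0, 0, 0.39, 0, 0, 0, 0, 0, 0, 0.43, 0, 0, 0, 0, 0, 0, 0.5, 0, 0, 0, 0, 0, 0, 0.57, 0, 0, 0, 0, 0, 0, 0.57, 0, 0, 0, 0, 0, 0, 0.57]

```text
time: 13.55
eef_pos: [624.0, 25.0, 223.6]
eef_rot: [179.8, -40.0, -3.8]
wrist_force: [-0.9, -0.3, 0.6]
gripper_width: 0.567
grasp_force: 0.0
```

```bash
python3 chk.py | head -2;  python3 - <<'E'
from h import *
im,d,P,T,K=cloud("wrist"); cv2.imwrite("pics/w5.png",im)
E
```

```text
tcp [624.1  25.  223.6] [179.8 -40.   -3.8] F [-0.6 -0.7 -0.1] q [   2.    4.  -13.  125.   44.   15. -144.] 13.6
crown top 226.3 x [598.2 657.1] y [11.1 39.5]
```

View pics/w5.png

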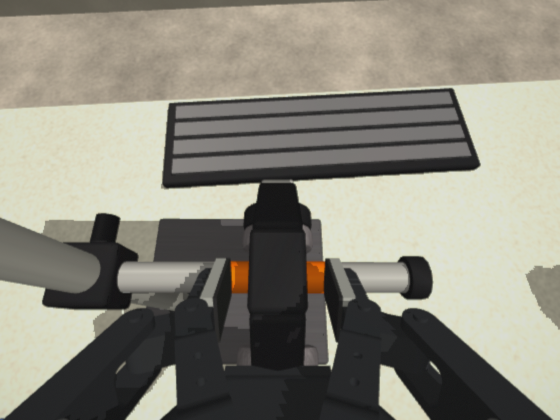

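Wrist view: crown at (277,265) sits square in the middle of the orange sleeve (230–322, 277), and the pads at (217,280) and (335,280) are clear of it. Retreat backwards along the fingers, then away from the lamp.

Emit:
servo_tool:
  series: [0, 0, -0.5, 0, 0, 0, 0.57, 0, 0, -1, 0, 0, 0, 0.57, 0, 0, -2, 0, 0, 0, 0.57, 0, 0, -3, 0, 0, 0, 0.57, -1.5, 0, -3, 0, 0, 0, 0.57, -2, 0, -3, 0, 0, 0, 0.57, -2, 0, -3, 0, 0, 0, 0.57, 0, 0, -2, 0, 0, 0, 0.57, 0, 0, 0, 0, 0, 0, 0.57, 0, 0, 0, 0, 0, 0, 0.57]

```text
time: 14.9
eef_pos: [471.3, 36.2, 322.3]
eef_rot: [179.8, -40.0, -3.8]
wrist_force: [-0.1, -0.9, 0.6]
gripper_width: 0.569
grasp_force: 0.0
```

```bash
python3 - <<'E'
from m import *
im,d,P,T,K=cloud("side"); cv2.imwrite("pics/s6.png",cv2.resize(im[110:270,150:360],None,fx=3.7,fy=3.7,interpolation=cv2.INTER_CUBIC))
im,d,P,T,K=cloud("top"); cv2.imwrite("pics/t6.png",im[100:260,90:420])
for i in range(2):
    im,d,P,T,K=cloud("wrist"); s=arm.read_state(); print(s["eef_pos"].round(1),s["time"])
    m=(im.max(-1)<90)&(abs(P[...,1]-25)<40)&(abs(P[...,0]-628)<100)&(P[...,2]>219)&(P[...,2]<235); Q=P[m]
    c,sz,a=cv2.minAreaRect(Q[:,:2].astype(np.float32)); print(m.sum(),Q.mean(0).round(1),c,sz,a)
    for x in (610,620,630,640,650): q=P[m&(abs(P[...,0]-x)<4)]; print(x,np.median(q[:,2]).round(1),end=' ')
E
```

```text
[471.2  35.9 322.1] 15.05
1489 [623.   25.6 225.4] (627.0253295898438, 25.65454864501953) (29.87840461730957, 62.40872573852539) 85.14685821533203
610 226.1 620 226.7 630 226.7 640 226.7 650 225.5 [471.2  35.8 322. ] 15.1
1475 [623.1  25.6 225.4] (626.6893920898438, 25.005050659179688) (29.785085678100586, 62.063751220703125) 86.83345794677734
610 226.2 620 226.7 630 226.5 640 226.5 650 225.6
```

View pics/s6.png

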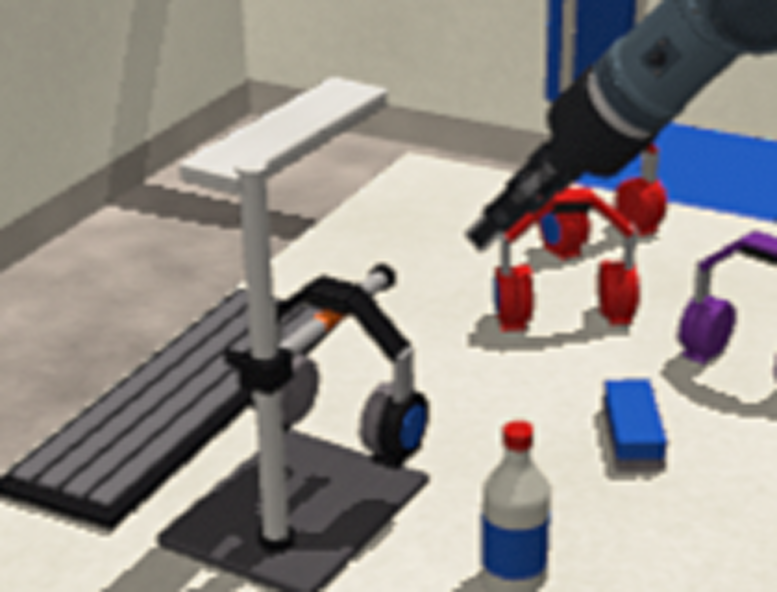

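Side crop: the headphones hang level on the bar over the sleeve (crown (335,292), cups (400,425) and (295,390)). The gripper is well clear at (480,240), and the bottle (515,500) and eraser (635,420) are unmoved. The crown measures level, square and still, so I hand it in.

```bash
python3 -c "
from rig import arm
print(arm.finish_job())"
```

```text
the job is handed in; nothing more can be done
None
```

The black headphones are hanging level and still on the lamp's steel arm, with the crown square across the orange sleeve and a cup on each side; I set them down with about 6 N of contact before letting go, and handed the job in at about 15 s.

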